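# Pack the marking kit into its caddy

## Task

Pack the marking kit that lies about the open bench into the caddy: the roll of black tape in the round pocket, the cork sanding block in the pocket of the cork-brown insert, the pale grey marker in the pocket of the white insert and the blue marker in that of the blue insert, each lying flat on the floor of its pocket and lengthwise with it. The steel cup and the white pen with the light-blue cap are not part of the kit: leave them where they lie, and ignore the pens on the white board at the far right.

Things in the scene. Friction and masses are not known exactly. Their poses are not given: they have to be found in the camera images.
- black_tape: Roll of black insulating tape, a flat ring 66 mm across and 18 mm high with a hole and tan core, about 50 g. To be packed. Stands flat on the bench. Origin: centre of its underside; z up.
- sanding_block: Light brown cork sanding block, 34 mm (its x) by 62 mm (its y), 24 mm high, about 40 g. To be packed. Stands flat on the bench. Origin: centre of its underside; z up.
- grey_marker: Marker pen, pale grey barrel with a cream-coloured cap, 120 mm long, 11.5 mm thick, about 30 g; it does not roll easily. To be packed (not the pens on the white board far right). Lies on the bench. Origin at its middle (centre of its length and thickness); y along its length.
- blue_marker: Marker pen, all dark blue with a thin pale ring, 99 mm long, 10.5 mm thick, about 30 g; it does not roll easily. To be packed (not the pens on the white board far right). Lies on the bench. Origin at its middle (centre of its length and thickness); y along its length.
- cyan_pen: Look-alike: slim pen with white barrel and light-blue cap, 120 mm long, 9 mm thick. Not part of the kit: leave it. Lies on the bench. Origin at its middle (centre of its length and thickness); y along its length.
- steel_cup: Look-alike: round pressed-steel cup, bright metal, 55 mm across, 23 mm high. Not part of the kit: leave it. Stands flat on the bench. Origin: centre of its underside; z up.
- round_nest: One of four fixed inserts, 88 (x) by 154 mm (y), all turned alike, two by two in a dark steel tray (200x328 mm, rim 14 mm above the bench); which is where changes. Origin: centre of its underside, 5 mm above the bench, z up; pocket floor 4 mm, lip top 8 mm above it. This one is black with an orange ring, the round lip of a white pocket 82 mm across, centred: for the tape roll.
- block_nest: One of four fixed inserts, 88 (x) by 154 mm (y), all turned alike, two by two in a dark steel tray (200x328 mm, rim 14 mm above the bench); which is where changes. Origin: centre of its underside, 5 mm above the bench, z up; pocket floor 4 mm, lip top 8 mm above it. This one is cork-brown with a white rectangular pocket, 52 mm (its x) by 80 mm (its y), centred: for the sanding block.
- white_nest: One of four fixed inserts, 88 (x) by 154 mm (y), all turned alike, two by two in a dark steel tray (200x328 mm, rim 14 mm above the bench); which is where changes. Origin: centre of its underside, 5 mm above the bench, z up; pocket floor 4 mm, lip top 8 mm above it. This one is white with a long grey pocket, 30 mm (its x) by 138 mm (its y), centred: for the grey marker.
- blue_nest: One of four fixed inserts, 88 (x) by 154 mm (y), all turned alike, two by two in a dark steel tray (200x328 mm, rim 14 mm above the bench); which is where changes. Origin: centre of its underside, 5 mm above the bench, z up; pocket floor 4 mm, lip top 8 mm above it. This one is blue with a long white pocket, 30 mm (its x) by 117 mm (its y), centred: for the blue marker.

How it is judged:
At the end, for the whole second after the job is handed in: Each kit item rests on the floor of its own pocket (2 mm), within about 10 mm of its centre; block and markers lengthwise within 0.2 to 0.25 rad, tape and block level. The steel cup and the cyan-capped pen lie within 20 mm of where they began. All is at rest (x of grey_marker in the frame of white_nest between -0.0105 and 0.0105 m and y of grey_marker in the frame of white_nest between -0.011 and 0.011 m and z of grey_marker in the frame of white_nest between 0.0073 and 0.0116 m and angle between the y axis of grey_marker and the y axis of white_nest, either way round below 0.2 rad and linear speed of each of grey_marker, blue_marker, sanding_block, black_tape, steel_cup, cyan_pen below 0.02 m/s and angular speed of each of grey_marker, blue_marker, sanding_block, black_tape, steel_cup, cyan_pen below 0.2 rad/s and x of blue_marker in the frame of blue_nest between -0.0105 and 0.0105 m and y of blue_marker in the frame of blue_nest between -0.011 and 0.011 m and z of blue_marker in the frame of blue_nest between 0.0067 and 0.011 m and angle between the y axis of blue_marker and the y axis of blue_nest, either way round below 0.2 rad and x of sanding_block in the frame of block_nest between -0.01 and 0.01 m and y of sanding_block in the frame of block_nest between -0.011 and 0.011 m and z of sanding_block in the frame of block_nest between 0.002 and 0.006 m and angle between the y axis of sanding_block and the y axis of block_nest, either way round below 0.25 rad and angle between sanding_block's own z axis and vertical below 0.06 rad and horizontal distance between black_tape and round_nest below 0.011 m and angle between black_tape's own z axis and vertical below 0.05 rad and z of black_tape in the frame of round_nest between 0.002 and 0.006 m and distance of each of steel_cup, cyan_pen from where it was at the start of the episode below 0.02 m); the robot touches nothing.
It fails at once if the steel cup is moved more than 20 mm from where it lay (distance of steel_cup from where it was at the start of the episode above 0.02 m).
It fails at once if the cyan-capped pen is moved more than 20 mm from where it lay (distance of cyan_pen from where it was at the start of the episode above 0.02 m).
It also fails if it takes over 104 s, if anything falls off the work surface, if the arm or the gripper's body presses on something with over 40 N, if the wrist force passes 120 N, or if a joint passes its speed limit or range.

## Robot

A 6-joint arm with a two-finger parallel gripper is mounted at the origin on a cart in front of the work surface, level with it; the furniture and walls round the work are solid. World frame = base frame: x ahead of the robot, y to its left, z up, the work surface at z = 0. Lengths are in m, angles in rad, forces in N, time in s.
With the tool pointing down it reaches from about 0.3 to 0.95 m from the base axis. Payload 3.1 kg.
Tool frame: the origin (TCP) lies at the very end of the fingers, on their centre line; the grasp point (between the pads) lies 19 mm behind it; z points along the fingers, y is the line along which they close (so a half turn about z gives the same grasp; the last joint's range is limited). The gripper opens to 85 mm and grips with 20 to 120 N. Pads are 22 mm wide; open, the fingers measure 114 mm over their backs; the gripper's body (76 mm by 85 mm) begins 54 mm behind the grasp point. The pads swing forward as they close: fully open they stand 13 mm farther back than shut.
Start: joints at [-1.345, 0.308, 1.634, -0, 1.2, -0.07], TCP at [0.182, -0.598, 0.231] pointing down, gripper open.
Joint ranges: [-3.06, 3.06], [-0.79, 1.96], [0.05, 2.63], [-1.19, 4.34], [0.05, 2.64], [-2.94, 2.94]. Speed limits (rad/s): [2.79, 2.79, 3.14, 3.14, 3.14, 3.14].

## Interface

Orientations are given as a 3x3 rotation matrix whose columns are the frame's x, y, z axes.
In Python, from workcell import r, optics gives the robot as it stands.
- The arm moves only by the tool jog_arm, never from a script. Its argument "targets" is a list of rows, each a list of 3 entries, a list of its own where there are three numbers: the turn, a rotation vector about the tool's x, y, z as a fraction of full scale, then the shift along the tool's x, y, z as a fraction of full scale, then the opening, from 0 (shut) to 1 (fully open). In form: [[[rx, ry, rz], [dx, dy, dz], fingers], ...]. A call has 1 to 8 rows; each row is the pose to reach, as a shift and turn from the pose commanded when the call began, along the tool's axes at that moment, turning the shorter way round; what a row does not reach only later rows make up. Full scale, the value 1, is 0.2 m for a shift and 2 pi rad for a turn. A row lasts 1/8 s, in which the tool goes at most 62.5 mm and 10.7 degrees, less where a joint would pass 70% of its speed; a pose out of reach is approached as far as the arm can. A call with a number of a shift or a turn outside -1 to 1 is refused whole. A call with a gripper value outside its range is refused whole. The fingers move at their own pace and stop on an object; "newtons" is the grip in N (left out, the last holds). Time passes only in rows, so rows that repeat a pose let the fingers close. It gives the time, the measured TCP pose, the force, the opening and the grip force at its end, in the units of the state.
- r.get_state(): the state, without advancing time (a new reading comes with each control period).
- optics.snapshot(name): name is "side" or "top" or "wrist"; returns a dict with "frame" (420x560x3 uint8, red, green, blue), "fx", "fy", "cx", "cy" (pixels), "R" (3x3) and "t" (3): a world point X has camera coordinates R X + t. Camera axes: x right, y down, z forward; pixel columns grow to the right and rows downward; lengths in m; the calibration is good to about 2 mm. A picture is of the moment at which its call begins. There is no depth.
- r.sign_off(): hands the job in; it is judged then, once.
The state is a dict: "time_s": time; "qpos": joint angles; "joint_velocities": joint speeds; "joint_torque": joint torques, N m; "tcp_pos": TCP position; "tool_rot": TCP orientation; "force": force on the tool from outside, world axes, zero at the start; "torque": the same for the moment, N m; "opening": finger opening in m; "grasp_force": force on a finger pad.
Only numpy, scipy, OpenCV 4.12 (cv2) and the standard library are available. Lean on these libraries where they do the work, as an engineer would, in place of code of your own. Each camera call takes 0.05 s, during which the arm holds its last target. There are 200 camera calls.

## Working session

There is one attempt and no reset: what is moved stays moved. The work goes in short steps, Python scripts to look and compute and a tool call to move; the robot and the scene stay as the last step left them, time stands still between calls to the robot, and variables do not carry over. Pictures are saved under pics/ and viewed, at most 15 in all, crops included, and the job is handed in when it is done.

Besides the shell and the picture viewer there is one more tool, called after "Request:" by a JSON object that holds its "name" and its "arguments". jog_arm: Moves the arm, as the interface text tells. Its arguments: {"type":"object","properties":{"targets":{"type":"array"},"newtons":{"type":"number"}},"required":["targets"]}

```bash
mkdir -p pics; ls
python3 - <<'E'
from workcell import r, optics
import cv2, numpy as np
for n in ("top","side","wrist"):
    s=optics.snapshot(n); cv2.imwrite(f"pics/{n}0.png",s["frame"][:,:,::-1])
    np.savez(f"pics/{n}0.npz",**s)
    print(n,s["fx"],s["cx"],s["cy"],np.round(s["R"],3).tolist(),np.round(s["t"],3), np.round(-s["R"].T@s["t"],3))
print(r.get_state())
E
```

```text
pics
top 529.5003336739369 282.5135828888886 209.90385317384147 [[-0.002, -1.0, -0.008], [-0.984, 0.004, -0.177], [0.177, 0.007, -0.984]] [0.017 0.568 1.132] [0.359 0.006 1.214]
side 437.43977103827905 277.63161294110307 207.2331785518618 [[-0.962, -0.272, -0.005], [-0.135, 0.492, -0.86], [0.237, -0.827, -0.51]] [0.536 0.104 0.943] [0.306 0.875 0.573]
wrist 321.04535037956396 275.3011791114197 209.5512433663252 [[0.291, -0.957, -0.002], [-0.911, -0.277, 0.305], [-0.292, -0.087, -0.952]] [-0.624 -0.039  0.381] [ 0.257 -0.575  0.373]
{'time_s': 0.15, 'qpos': array([-1.34469189e+00,  3.08847356e-01,  1.63487079e+00, -1.34373155e-05,
        1.19969806e+00, -6.96808218e-02]), 'joint_velocities': array([-0.00010217, -0.00256374, -0.00437896,  0.00060297,  0.00131688,
        0.00036084]), 'joint_torque': array([-2.23324869e-04, -4.15801835e+01, -2.77146578e+01, -1.41152027e-04,
        6.05311056e-03, -2.02750277e-05]), 'tcp_pos': array([ 0.1820205 , -0.59724255,  0.23029564]), 'tool_rot': array([[ 9.56572141e-01,  2.91495389e-01, -4.21011459e-04],
       [ 2.91495671e-01, -9.56570502e-01,  1.77432353e-03],
       [ 1.14479987e-04, -1.81999148e-03, -9.99998337e-01]]), 'force': array([ 0.10742851,  0.10871289, -1.03754808]), 'torque': array([0.02059438, 0.01659824, 0.00253039]), 'grasp_force': 0.0, 'opening': 0.08530214196859828}
```

View pics/top0.png

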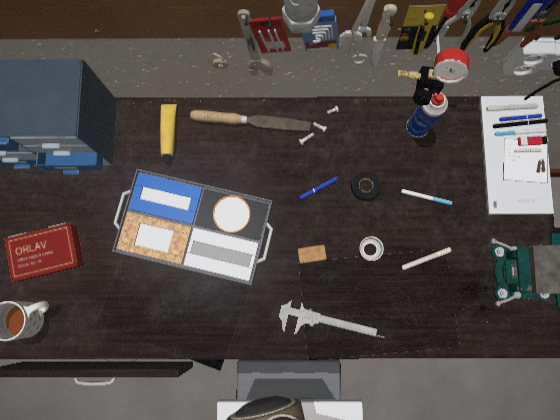

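View pics/side0.png

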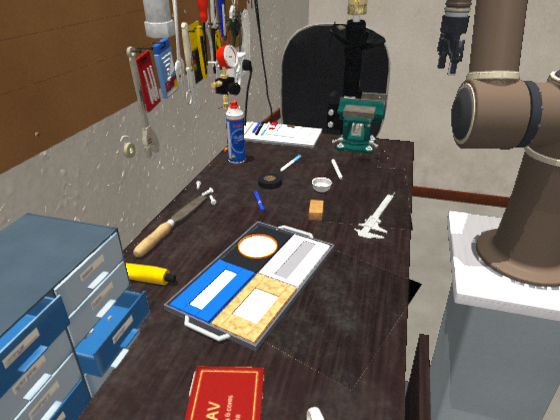

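Top view: tape (365,186), block (312,254), grey marker (427,259), blue marker (319,188), cyan pen (427,197) and cup (371,248). Nests: blue (166,198), round (232,214), cork (154,236) and white (222,253). Side view: tape (269,181), block (316,210), grey marker (337,169), blue marker (259,201), round pocket (258,246), white (294,260), blue (213,291), cork (257,306).

```bash
cat > h.py <<'E'
import numpy as np, cv2
def load(f): return dict(np.load(f))
def ray(s,uv):
    d=np.array([(uv[0]-s["cx"])/s["fx"],(uv[1]-s["cy"])/s["fy"],1.])
    return -s["R"].T@s["t"], s["R"].T@d
def onplane(s,uv,z):
    c,d=ray(s,uv); return c+d*(z-c[2])/d[2]
def proj(s,X):
    p=s["R"]@np.asarray(X)+s["t"]; return np.array([s["fx"]*p[0]/p[2]+s["cx"],s["fy"]*p[1]/p[2]+s["cy"]])
def tri(views):
    A=np.zeros((3,3));b=np.zeros(3);L=[]
    for s,uv in views:
        c,d=ray(s,uv);d=d/np.linalg.norm(d);P=np.eye(3)-np.outer(d,d);A+=P;b+=P@c;L.append((c,P))
    X=np.linalg.solve(A,b); return X,max(np.linalg.norm(P@(X-c)) for c,P in L)
def blob(s,seed,fn,half=45):
    """fn(hsv float image)->mask ; component nearest to seed: centroid, minAreaRect, mask"""
    hsv=cv2.cvtColor(s["frame"],cv2.COLOR_RGB2HSV).astype(int)
    m=fn(hsv[...,0],hsv[...,1],hsv[...,2]).astype(np.uint8)
    w=np.zeros_like(m);x,y=map(int,seed);w[max(0,y-half):y+half,max(0,x-half):x+half]=1
    n,l,st,c=cv2.connectedComponentsWithStats(m*w)
    best=None
    for i in range(1,n):
        if st[i,4]<12: continue
        ys,xs=np.where(l==i);dd=np.hypot(xs-x,ys-y).min()-st[i,4]*1e-3
        if best is None or dd<best[0]: best=(dd,i)
    i=best[1];ys,xs=np.where(l==i)
    return c[i],cv2.minAreaRect(np.c_[xs,ys].astype(np.float32)),st[i,4],np.c_[xs,ys]
E
python3 - <<'E'
from h import *
T=load("pics/top0.npz");S=load("pics/side0.npz")
light=lambda h,s,v:(v>110)&(s<90)
blue=lambda h,s,v:(h>105)&(h<130)&(s>120)&(v>60)
brown=lambda h,s,v:(h>5)&(h<25)&(s>60)&(v>90)
red=lambda h,s,v:(v>120)&(s<80)
for n,a,b,f in [("block",(312,254),(316,210),brown),("grey",(427,259),(337,169),light),("bluem",(319,188),(259,201),blue),
  ("cup",(371,248),(321,185),light),("tapecore",(365,186),(269,181),lambda h,s,v:(h>5)&(h<25)&(s>50)&(v>50)),
  ("round",(232,214),(258,246),light),("cork",(154,236),(257,306),lambda h,s,v:(v>150)&(s<50)),("bluenest",(166,198),(213,291),light),
  ("whitenest",(222,253),(294,260),lambda h,s,v:(v>90)&(v<190)&(s<60))]:
    A=blob(T,a,f);B=blob(S,b,f)
    X,e=tri([(T,A[0]),(S,B[0])])
    box=cv2.boxPoints(A[1]);P=np.array([onplane(T,p,X[2])[:2] for p in box])
    e1=P[1]-P[0];e2=P[2]-P[1];L=e1 if np.hypot(*e1)>np.hypot(*e2) else e2
    print(n,A[0].round(1),B[0].round(1),A[2],B[2],"X",X.round(4),"err",round(e,4),"size",round(np.hypot(*e1),3),round(np.hypot(*e2),3),"ang",round(np.arctan2(L[1],L[0]),3))
E
```

```text
block [311.6 253.6] [315.7 209.3] 431 297 X [ 0.4729 -0.0508  0.0121] err 0.0004 size 0.065 0.036 ang -1.432
grey [426.2 258.1] [336.4 168.4] 284 87 X [ 0.4628 -0.312   0.0054] err 0.0001 size 0.12 0.012 ang -1.214
bluem [325.7 183.5] [256.9 195.5] 121 48 X [ 0.6378 -0.0857  0.0082] err 0.0005 size 0.06 0.011 ang -1.06
cup [371.5 247.8] [321.2 183.6] 375 245 X [ 0.4855 -0.187   0.0138] err 0.0004 size 0.055 0.055 ang 3.106
tapecore [365.7 184.3] [269.4 177.7] 89 60 X [ 0.6322 -0.1778  0.0174] err 0.0009 size 0.032 0.033 ang 3.109
round [225.5 233.5] [257.1 246. ] 3211 615 X [0.539  0.1496 0.0222] err 0.0205 size 0.196 0.164 ang -1.575
cork [153.8 237.6] [255.3 305.5] 801 840 X [0.5116 0.3108 0.009 ] err 0.0001 size 0.054 0.081 ang -1.819
bluenest [165. 198.] [212.7 289. ] 675 623 X [0.6049 0.2888 0.0079] err 0.0003 size 0.032 0.118 ang -1.813
whitenest [220.6 253.5] [284. 244.] 774 15 X [0.485  0.1551 0.0427] err 0.0137 size 0.029 0.135 ang -1.813
```

View pics/wrist0.png

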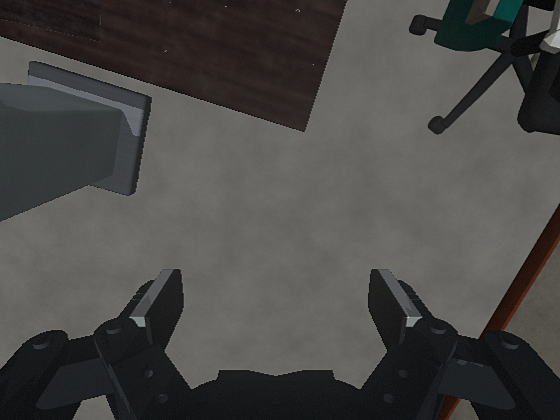

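```bash
cat >> h.py <<'E'
def wrap(a): return (a+np.pi)%(2*np.pi)-np.pi
def go(x,y,z,psi=None):
    """fractions for a move from here to tool-down pose with tool x at angle psi"""
    from workcell import r
    from scipy.spatial.transform import Rotation as Ro
    s=r.get_state();R=s["tool_rot"];p=s["tcp_pos"];c=np.arctan2(R[1,0],R[0,0])
    if psi is None: psi=c
    G=np.array([[np.cos(psi),np.sin(psi),0],[np.sin(psi),-np.cos(psi),0],[0,0,-1.]])
    rv=Ro.from_matrix(R.T@G).as_rotvec()/(2*np.pi)
    d=R.T@(np.array([x,y,z])-p)/.2
    print("t",round(s["time_s"],2),"psi",round(c,3),"tcp",p.round(4),"turn",rv.round(4),"shift",d.round(3),"dist",round(np.linalg.norm(d)*.2,3),"F",s["force"].round(1),"op",round(s["opening"],4),"gf",round(s["grasp_force"],1))
E
python3 - <<'E'
from h import *
T=load("pics/top0.npz");S=load("pics/side0.npz")
def rep(n,A,z,B=None):
    box=cv2.boxPoints(A[1]);P=np.array([onplane(T,p,z)[:2] for p in box])
    e1=P[1]-P[0];e2=P[2]-P[1];L=e1 if np.hypot(*e1)>np.hypot(*e2) else e2
    print(n,"c",onplane(T,A[0],z).round(4),"rectc",P.mean(0).round(4),A[2],"size",np.round([np.hypot(*e1),np.hypot(*e2)],3),"ang",round(np.arctan2(*L[::-1]),3),
      "tri",(tri([(T,A[0]),(S,B[0])]) if B else ""), "pix",A[0].round(1),B[0].round(1) if B else "")
bl=lambda h,s,v:(h>105)&(h<135)&(s>90)&(v>35)&(v<256)
rep("bluem",blob(T,(319,188),lambda h,s,v:((h>105)&(h<135)&(s>70)&(v>45))|((v>120)&(s<120)),30),.005,blob(S,(259,201),lambda h,s,v:((h>100)&(h<135)&(s>70)&(v>45))|((v>120)&(s<120)),22))
gr=lambda lo,hi:(lambda h,s,v:(v>lo)&(v<hi)&(s<60))
for p,s,n in [((222,253),T,"T"),((294,260),S,"S")]: print(n,s["frame"][p[1]-3:p[1]+4:3,p[0]],s["frame"][p[1]-12:p[1]+30:4,p[0]].mean(1))
rep("white",blob(T,(222,253),gr(90,190)),.009)
B=blob(S,(294,260),gr(90,190));print("Sw",B[:3])
rep("round",blob(T,(232,214),lambda h,s,v:(v>150)&(s<60),22),.009,blob(S,(258,246),lambda h,s,v:(v>150)&(s<60),24))
print("tape ring T", end=" ")
A=blob(T,(365,186),lambda h,s,v:(v<26),26);print(A[1],A[2])
E
```

```text
bluem c [ 0.6292 -0.0691  0.005 ] rectc [ 0.6291 -0.0691] 219 size [0.1   0.013] ang -1.07 tri (array([ 0.62864763, -0.06940063,  0.00325219]), np.float64(0.0009436793989740325)) pix [318.5 187.3] [258.9 200.6]
T [[174 172 172]
 [177 175 176]
 [176 174 174]] [227.66666667 227.33333333 174.         176.         174.66666667
 205.66666667 227.33333333 227.33333333 226.66666667 121.
  64.        ]
S [[216 214 215]
 [216 214 214]
 [216 214 216]] [255.         172.66666667 215.66666667 214.66666667 215.66666667
 214.66666667 255.         255.         255.         255.
 209.66666667]
white c [0.4747 0.1567 0.009 ] rectc [0.4751 0.1569] 774 size [0.03  0.139] ang -1.813 tri  pix [220.6 253.5] 
Sw (array([284., 244.]), ((284.0, 244.0), (19.79899024963379, 0.0), 135.0), np.int32(15))
round c [0.5666 0.1339 0.009 ] rectc [0.5661 0.1342] 969 size [0.079 0.08 ] ang -3.133 tri (array([0.5662265 , 0.13372296, 0.00992581]), np.float64(0.00018776268029425507)) pix [231.2 213.7] [257.  245.9]
tape ring T ((357.88232421875, 196.47056579589844), (13.03840446472168, 2.3008952140808105), 32.47119140625) 19
```

Request:
{"name": "jog_arm", "arguments": {"targets": [[[0, 0, -0.03], [0.31, 0, 0], 0.6], [[0, 0, -0.06], [0.6, -0.1, 0], 0.6], [[0, 0, -0.09], [0.9, -0.3, 0], 0.6], [[0, 0, -0.12], [1, -0.45, 0], 0.6], [[0, 0, -0.15], [1, -0.6, 0], 0.6], [[0, 0, -0.18], [1, -0.6, 0], 0.6], [[0, 0, -0.21], [1, -0.6, 0], 0.6], [[0, 0, -0.24], [1, -0.6, 0], 0.6]], "newtons": 40}}

```text
time_s: 1.15
tcp_pos: [0.3384, -0.4243, 0.231]
tool_rot: [[-0.23, 0.973, -0.0], [0.973, 0.23, 0.0], [0.001, -0.0, -1.0]]
force: [0.1, -0.4, -0.2]
opening: 0.0511
grasp_force: 0.0
```

Run:
```python
from h import *
from workcell import optics
T=load("pics/top0.npz");S=load("pics/side0.npz")
B=blob(S,(294,260),lambda h,s,v:(v>200)&(v<235)&(s<60));A=blob(T,(222,253),lambda h,s,v:(v>90)&(v<190)&(s<60))
print(B[:3],tri([(T,A[0]),(S,B[0])]))
W=optics.snapshot("wrist");cv2.imwrite("pics/w1.png",W["frame"][:,:,::-1]);np.savez("pics/w1.npz",**W)
uv=proj(W,(.4628,-.312,.0055));print("exp",uv)
A=blob(W,uv,lambda h,s,v:(v>110)&(s<90),110)
print(A[:3],onplane(W,A[0],.0058),[onplane(W,p,.0058).round(4)[:2] for p in cv2.boxPoints(A[1])])
go(.463,-.312,.10,1.928)
```

```text
(array([294.22807018, 259.62573099]), ((294.6551818847656, 259.137939453125), (12.456823348999023, 49.66120147705078), 41.6335334777832), np.int32(513)) (array([0.47543232, 0.1569124 , 0.00780894]), np.float64(0.0006646410283991329))
exp [409.57862924 103.90769789]
(array([409.35467565, 100.29991575]), ((409.0, 101.0), (116.0, 10.0), 90.0), np.int32(1187)) [ 0.46113453 -0.30856918  0.0058    ] [array([ 0.436 , -0.2569]), array([ 0.446 , -0.2545]), array([ 0.4888, -0.3676]), array([ 0.4776, -0.3702])]
t 1.2 psi 1.806 tcp [ 0.3384 -0.4244  0.2309] turn [-0.     -0.0001 -0.0194] shift [0.401 0.737 0.655] dist 0.213 F [0.7 0.  0.8] op 0.0514 gf 0.0
```

View pics/w1.png

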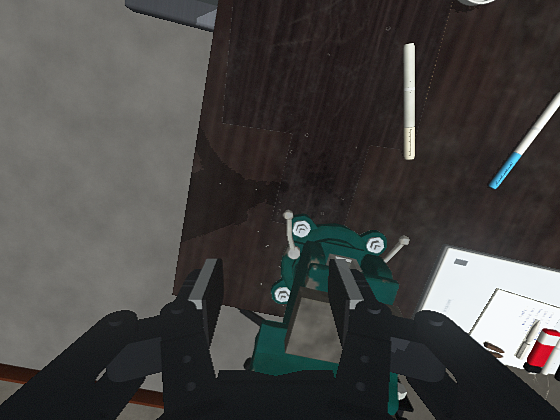

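Wrist view: grey marker at (409,101), with the cyan pen clear to its right and the vise behind the gripper. The two estimates agree to 3 mm.

Request:
{"name": "jog_arm", "arguments": {"targets": [[[0, 0, -0.01], [0.1, 0.18, 0], 0.5], [[0, 0, -0.018], [0.2, 0.4, 0.1], 0.5], [[0, 0, -0.018], [0.3, 0.58, 0.25], 0.5], [[0, 0, -0.018], [0.4, 0.735, 0.45], 0.5], [[0, 0, -0.018], [0.405, 0.735, 0.65], 0.5], [[0, 0, -0.018], [0.405, 0.735, 0.75], 0.5], [[0, 0, -0.018], [0.405, 0.735, 0.75], 0.5]]}}

```text
time_s: 2.08
tcp_pos: [0.4621, -0.3115, 0.079]
tool_rot: [[-0.33, 0.944, -0.004], [0.944, 0.33, 0.003], [0.005, -0.003, -1.0]]
force: [0.0, 0.3, -0.1]
opening: 0.0427
grasp_force: 0.0
```

Run:
```python
from h import *
go(.4622,-.311,.004,1.922)
```

```text
t 2.08 psi 1.907 tcp [ 0.4621 -0.3115  0.079 ] turn [-0.0005 -0.0007 -0.0023] shift [0.    0.003 0.375] dist 0.075 F [ 0.   0.3 -0.1] op 0.0427 gf 0.0
```

Request:
{"name": "jog_arm", "arguments": {"targets": [[[0, 0, -0.002], [0, 0, 0.2], 0.5], [[0, 0, -0.002], [0, 0, 0.36], 0.5], [[0, 0, -0.002], [0, 0, 0.375], 0.5], [[0, 0, -0.002], [0, 0, 0.375], 0], [[0, 0, -0.002], [0, 0, 0.375], 0], [[0, 0, -0.002], [0, 0, 0.375], 0], [[0, 0, -0.002], [0, 0, 0.375], 0], [[0, 0, -0.002], [0, 0, 0.375], 0]], "newtons": 40}}

```text
time_s: 3.08
tcp_pos: [0.4653, -0.3144, 0.0084]
tool_rot: [[-0.343, 0.939, 0.003], [0.939, 0.343, -0.003], [-0.004, 0.002, -1.0]]
force: [-0.3, 0.1, 6.3]
opening: 0.01
grasp_force: 41.0
```

Run:
```python
from h import *
go(.475,.157,.10,1.326)
```

```text
t 3.08 psi 1.921 tcp [ 0.4653 -0.3144  0.0084] turn [0.0005 0.0005 0.0948] shift [ 2.195  0.856 -0.464] dist 0.48 F [-0.3  0.1  6.3] op 0.01 gf 41.0
```

Request:
{"name": "jog_arm", "arguments": {"targets": [[[0, 0, 0], [0, 0, 0], 0.4], [[0, 0, 0], [0, 0, 0], 0.4], [[0, 0, 0], [0, 0, 0], 0.4], [[0, 0, 0], [0, 0, 0], 0.4]]}}

```text
time_s: 3.58
tcp_pos: [0.4635, -0.3128, 0.006]
tool_rot: [[-0.344, 0.939, -0.001], [0.939, 0.344, 0.0], [0.001, -0.0, -1.0]]
force: [-0.0, -0.2, -0.4]
opening: 0.0342
grasp_force: 0.0
```

Run:
```python
from h import *
from workcell import optics
go(.4622,-.311,.004,1.922)
W=optics.snapshot("wrist");cv2.imwrite("pics/w2.png",W["frame"][:,:,::-1]);np.savez("pics/w2.npz",**W)
print(proj(W,(.4622,-.311,.006)))
```

```text
t 3.58 psi 1.921 tcp [ 0.4635 -0.3128  0.006 ] turn [-0.0001 -0.0001 -0.0001] shift [ 0.011 -0.003  0.01 ] dist 0.003 F [-0.  -0.2 -0.4] op 0.0342 gf 0.0
[273.5669295  266.82016921]
```

View pics/w2.png

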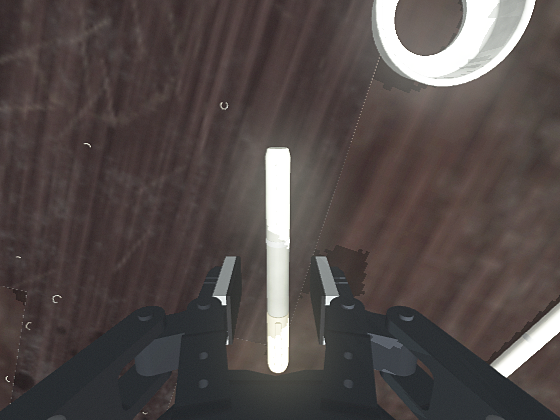

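Wrist view: marker lies from (278,148) to (278,372), centred between the pads at x about 278. The grip was above its mid-height, so I'll go 4 mm lower and re-grip.

Run:
```python
from h import *
W=load("pics/w2.npz")
a=onplane(W,(278,148),.006);b=onplane(W,(278,372),.006);print(a,b,np.linalg.norm(a-b),(a+b)/2,np.arctan2(*(b-a)[1::-1]))
```

```text
[ 0.4441248  -0.25546632  0.006     ] [ 0.48684867 -0.37165426  0.006     ] 0.12379404602561603 [ 0.46548674 -0.31356029  0.006     ] -1.2184291209608644
```

Request:
{"name": "jog_arm", "arguments": {"targets": [[[0, 0, 0], [0.0, 0, 0.022], 0.4], [[0, 0, 0], [0, 0, 0.022], 0.4], [[0, 0, 0], [0, 0, 0.022], 0], [[0, 0, 0], [0, 0, 0.022], 0], [[0, 0, 0], [0, 0, 0.022], 0], [[0, 0, 0], [0, 0, 0.022], 0], [[0, 0, 0], [0, 0, 0.022], 0]], "newtons": 40}}

```text
time_s: 4.5
tcp_pos: [0.4638, -0.3131, 0.0019]
tool_rot: [[-0.343, 0.939, 0.0], [0.939, 0.343, -0.0], [-0.0, 0.0, -1.0]]
force: [0.6, 0.3, 0.6]
opening: 0.0101
grasp_force: 42.0
```

Run:
```python
from h import *
go(.475,.157,.10,1.326)
```

```text
t 4.5 psi 1.921 tcp [ 0.4638 -0.3131  0.0019] turn [0.     0.     0.0948] shift [ 2.188  0.86  -0.491] dist 0.48 F [0.6 0.3 0.6] op 0.0101 gf 42.0
```

Request:
{"name": "jog_arm", "arguments": {"targets": [[[0, 0, 0], [0, 0, -0.2], 0], [[0, 0, 0], [0, 0, -0.45], 0], [[0, 0, 0.02], [0.25, 0.1, -0.5], 0], [[0, 0, 0.04], [0.5, 0.2, -0.5], 0], [[0, 0, 0.06], [0.75, 0.3, -0.5], 0], [[0, 0, 0.08], [1, 0.4, -0.5], 0], [[0, 0, 0.095], [1, 0.65, -0.5], 0], [[0, 0, 0.095], [1, 0.86, -0.5], 0]]}}

```text
time_s: 5.5
tcp_pos: [0.5573, -0.0646, 0.1019]
tool_rot: [[0.243, 0.97, 0.0], [0.97, -0.243, -0.0], [-0.0, 0.0, -1.0]]
force: [0.4, -1.6, -0.1]
opening: 0.0103
grasp_force: 41.9
```

Run:
```python
from h import *
go(.475,.157,.10,1.326)
```

```text
t 5.5 psi 1.326 tcp [ 0.5573 -0.0646  0.1019] turn [ 0.0001  0.     -0.0001] shift [ 0.975 -0.668  0.009] dist 0.236 F [ 0.4 -1.6 -0.1] op 0.0103 gf 41.9
```

Request:
{"name": "jog_arm", "arguments": {"targets": [[[0, 0, 0], [0.25, -0.17, 0], 0], [[0, 0, 0], [0.49, -0.34, 0], 0], [[0, 0, 0], [0.74, -0.51, 0], 0], [[0, 0, 0], [0.94, -0.64, 0], 0], [[0, 0, 0], [0.975, -0.665, 0], 0], [[0, 0, 0], [0.975, -0.665, 0.2], 0], [[0, 0, 0], [0.975, -0.665, 0.3], 0], [[0, 0, 0], [0.975, -0.665, 0.3], 0]]}}

```text
time_s: 6.5
tcp_pos: [0.4735, 0.1543, 0.0402]
tool_rot: [[0.244, 0.97, -0.004], [0.97, -0.244, -0.001], [-0.002, -0.004, -1.0]]
force: [0.3, 0.6, -0.3]
opening: 0.0102
grasp_force: 41.9
```

Run:
```python
from h import *
from workcell import optics
go(.475,.157,.0125,1.326)
W=optics.snapshot("wrist");cv2.imwrite("pics/w3.png",W["frame"][:,:,::-1]);np.savez("pics/w3.npz",**W)
A=blob(W,proj(W,(.475,.157,.009)),lambda h,s,v:(v>90)&(v<190)&(s<60),200);print(A[:3])
```

```text
t 6.5 psi 1.324 tcp [0.4735 0.1543 0.0402] turn [-0.0006  0.0004 -0.0003] shift [0.015 0.005 0.138] dist 0.028 F [ 0.3  0.6 -0.3] op 0.0102 gf 41.9
(array([280.38091441, 210.5778841 ]), ((265.15765380859375, 170.61172485351562), (290.25762939453125, 343.1622009277344), 31.511014938354492), np.int32(18810))
```

View pics/w3.png

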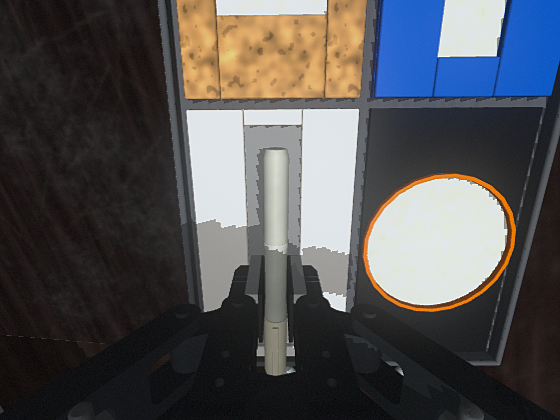

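Wrist view: marker along column 275, front end (275,148); grey pocket columns 245–302, far end row 125. It is well aligned.

Run:
```python
from h import *
W=load("pics/w3.npz")
print(onplane(W,(275,148),.044), onplane(W,(274,125),.009), "expected pocket end",np.array([.475,.157])+.069*np.array([.243,.970]),"tcp+60",np.array([.4735,.1543])+.06*np.array([.243,.970]))
```

```text
[0.48873648 0.2136154  0.044     ] [0.4899538  0.22118277 0.009     ] expected pocket end [0.491767 0.22393 ] tcp+60 [0.48808 0.2125 ]
```

Request:
{"name": "jog_arm", "arguments": {"targets": [[[0, 0, 0], [0.01, 0, 0.08], 0], [[0, 0, 0], [0.01, 0, 0.13], 0], [[0, 0, 0], [0.01, 0, 0.13], 0], [[0, 0, 0], [0.01, 0, 0.13], 0]]}}

```text
time_s: 7.05
tcp_pos: [0.4757, 0.1574, 0.016]
tool_rot: [[0.244, 0.97, 0.0], [0.97, -0.244, 0.0], [0.0, 0.0, -1.0]]
force: [0.3, -0.3, 1.2]
opening: 0.0102
grasp_force: 41.9
```

Request:
{"name": "jog_arm", "arguments": {"targets": [[[0, 0, 0], [-0.012, 0, 0.015], 0], [[0, 0, 0], [-0.012, 0, 0.015], 0], [[0, 0, 0], [-0.012, 0, 0.015], 0.2], [[0, 0, 0], [-0.012, 0, 0.015], 0.3], [[0, 0, 0], [-0.012, 0, 0.015], 0.3], [[0, 0, 0], [-0.012, 0, -0.1], 0.4], [[0, 0, 0], [-0.012, 0, -0.35], 0.5], [[0, 0, 0], [-0.012, 0, -0.5], 0.5]]}}

```text
time_s: 8.05
tcp_pos: [0.4759, 0.1551, 0.1177]
tool_rot: [[0.244, 0.97, 0.002], [0.97, -0.244, 0.0], [0.001, 0.002, -1.0]]
force: [0.5, 0.2, -0.5]
opening: 0.0431
grasp_force: 0.0
```

Run:
```python
from h import *
from workcell import optics
go(.473,-.0508,.10,1.71)
W=optics.snapshot("top");cv2.imwrite("pics/t4.png",W["frame"][:,:,::-1]);np.savez("pics/t4.npz",**W)
W=optics.snapshot("wrist");np.savez("pics/w4.npz",**W)
cv2.imwrite("pics/w4.png",W["frame"][:,:,::-1])
```

```text
t 8.05 psi 1.325 tcp [0.4759 0.1551 0.1177] turn [ 0.0004 -0.0001 -0.0613] shift [-1.002  0.236  0.088] dist 0.207 F [ 0.5  0.2 -0.5] op 0.0431 gf 0.0
```

View pics/w4.png

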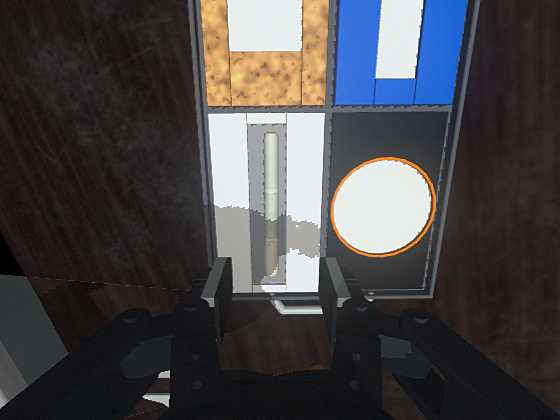

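Grey marker lies in its pocket: barrel columns 266–279, rows 132–277, within pocket columns 248–286, rows 125–283. Next is the block.

Request:
{"name": "jog_arm", "arguments": {"targets": [[[0, 0, -0.015], [-0.25, 0.06, 0], 0.7], [[0, 0, -0.03], [-0.5, 0.12, 0], 0.7], [[0, 0, -0.045], [-0.75, 0.18, 0.0], 0.7], [[0, 0, -0.06], [-0.95, 0.23, 0.1], 0.7], [[0, 0, -0.061], [-1, 0.236, 0.25], 0.7], [[0, 0, -0.061], [-1, 0.236, 0.3], 0.7], [[0, 0, -0.061], [-1, 0.236, 0.3], 0.7], [[0, 0, -0.061], [-1, 0.236, 0.3], 0.7]]}}

```text
time_s: 9.15
tcp_pos: [0.4727, -0.0498, 0.0564]
tool_rot: [[-0.138, 0.99, 0.001], [0.99, 0.138, -0.0], [-0.0, 0.001, -1.0]]
force: [0.4, -0.3, -0.1]
opening: 0.0593
grasp_force: 0.0
```

Run:
```python
from h import *
from workcell import optics
go(.473,-.0508,.006,1.71)
W=optics.snapshot("wrist");np.savez("pics/w5.npz",**W)
A=blob(W,proj(W,(.473,-.05,.024)),lambda h,s,v:(h>5)&(h<25)&(s>60)&(v>90),150);P=[onplane(W,p,.024).round(4)[:2] for p in cv2.boxPoints(A[1])]
print(A[:3],P,np.mean(P,0))
T=load("pics/t4.npz");A=blob(T,(221,253),lambda h,s,v:(v>90)&(v<200)&(s<60));print("t",A[:2])
```

```text
t 9.15 psi 1.709 tcp [ 0.4727 -0.0498  0.0564] turn [ 0.0002  0.     -0.0002] shift [-0.005  0.     0.252] dist 0.05 F [ 0.4 -0.3 -0.1] op 0.0593 gf 0.0
(array([271.99195523, 239.47988807]), ((272.0, 240.0), (102.0, 58.0), 90.0), np.int32(5718)) [array([ 0.4504, -0.0187]), array([ 0.4827, -0.0142]), array([ 0.4933, -0.079 ]), array([ 0.4574, -0.0839])] [ 0.47095 -0.04895]
t (array([212.66762867, 249.998076  ]), ((220.49996948242188, 252.5), (88.99998474121094, 88.99998474121094), 90.0))
```

Request:
{"name": "jog_arm", "arguments": {"targets": [[[0, 0, 0], [0, -0.005, 0.15], 0.7], [[0, 0, 0], [0, -0.005, 0.25], 0.7], [[0, 0, 0], [0, -0.005, 0.255], 0.7], [[0, 0, 0], [0, -0.005, 0.255], 0], [[0, 0, 0], [0, -0.005, 0.255], 0], [[0, 0, 0], [0, -0.005, 0.255], 0], [[0, 0, 0], [0, -0.005, 0.255], 0], [[0, 0, 0], [0, -0.005, 0.255], 0]], "newtons": 40}}

```text
time_s: 10.2
tcp_pos: [0.4726, -0.0508, 0.0062]
tool_rot: [[-0.137, 0.991, 0.003], [0.991, 0.137, -0.0], [-0.001, 0.003, -1.0]]
force: [-0.5, 1.1, 6.0]
opening: 0.0331
grasp_force: 42.0
```

Run:
```python
from h import *
go(.5115,.3109,.10,1.326)
```

```text
t 10.2 psi 1.708 tcp [ 0.4726 -0.0508  0.0062] turn [0.0005 0.     0.0608] shift [ 1.764  0.441 -0.469] dist 0.376 F [-0.5  1.1  6. ] op 0.0331 gf 42.0
```

Request:
{"name": "jog_arm", "arguments": {"targets": [[[0, 0, 0], [0, 0, -0.2], 0], [[0, 0, 0], [0.1, 0, -0.45], 0], [[0, 0, 0.02], [0.35, 0.08, -0.47], 0], [[0, 0, 0.04], [0.6, 0.17, -0.47], 0], [[0, 0, 0.06], [0.85, 0.27, -0.47], 0], [[0, 0, 0.061], [1, 0.44, -0.47], 0], [[0, 0, 0.061], [1, 0.44, -0.47], 0]]}}

```text
time_s: 11.08
tcp_pos: [0.533, 0.1621, 0.0996]
tool_rot: [[0.241, 0.971, 0.003], [0.971, -0.241, 0.001], [0.002, 0.003, -1.0]]
force: [-1.3, 0.1, 0.1]
opening: 0.0332
grasp_force: 41.2
```

Run:
```python
from h import *
go(.5115,.3109,.04,1.326)
```

```text
t 11.07 psi 1.328 tcp [0.533  0.1621 0.0996] turn [ 0.0005 -0.0003  0.0003] shift [ 0.696 -0.284  0.298] dist 0.162 F [-1.3  0.1  0.1] op 0.0332 gf 41.2
```

Request:
{"name": "jog_arm", "arguments": {"targets": [[[0, 0, 0], [0.25, -0.1, 0], 0], [[0, 0, 0], [0.5, -0.2, 0], 0], [[0, 0, 0], [0.68, -0.28, 0.05], 0], [[0, 0, 0], [0.695, -0.284, 0.25], 0], [[0, 0, 0], [0.695, -0.284, 0.3], 0], [[0, 0, 0], [0.695, -0.284, 0.3], 0]]}}

```text
time_s: 11.82
tcp_pos: [0.5086, 0.3066, 0.0379]
tool_rot: [[0.245, 0.97, -0.003], [0.97, -0.245, -0.002], [-0.002, -0.002, -1.0]]
force: [0.2, -0.7, 0.4]
opening: 0.0329
grasp_force: 41.2
```

Run:
```python
from h import *
from workcell import optics
go(.5115,.3109,.015,1.326)
W=optics.snapshot("wrist");np.savez("pics/w6.npz",**W);cv2.imwrite("pics/w6.png",W["frame"][:,:,::-1])
P=np.array([.5115,.3109]);y=np.array([.243,.97]);x=np.array([y[1],-y[0]])
print([proj(W,[*(P+a*x*.026+b*y*.04),.009]).round(0) for a in(-1,1) for b in (1,-1)])
```

```text
t 11.82 psi 1.324 tcp [0.5086 0.3066 0.0379] turn [-0.0004  0.0004 -0.0004] shift [0.025 0.009 0.115] dist 0.024 F [ 0.2 -0.7  0.4] op 0.0329 gf 41.2
[array([230., 171.]), array([236., 299.]), array([326., 171.]), array([320., 299.])]
```

View pics/w6.png

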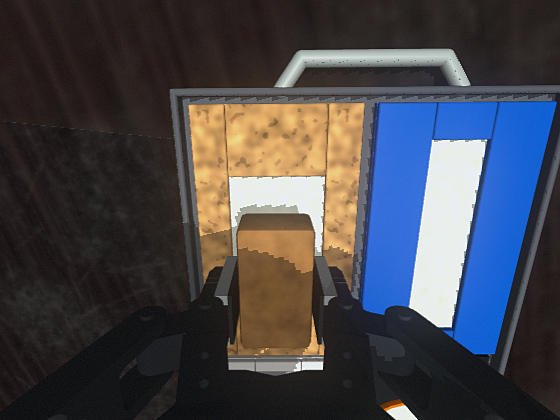

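Wrist view: block top columns 239–314 over the white pocket columns 229–326, far edge row 177. It is aligned, so I'll lower it.

Request:
{"name": "jog_arm", "arguments": {"targets": [[[0, 0, 0], [0, 0, 0.08], 0], [[0, 0, 0], [0, 0, 0.115], 0], [[0, 0, 0], [0, 0, 0.12], 0], [[0, 0, 0], [0, 0, 0.12], 0]]}}

```text
time_s: 12.38
tcp_pos: [0.5096, 0.3077, 0.0152]
tool_rot: [[0.244, 0.97, -0.001], [0.97, -0.244, -0.001], [-0.001, -0.001, -1.0]]
force: [-1.1, -2.4, 3.6]
opening: 0.033
grasp_force: 41.9
```

Run:
```python
from h import *
go(.511,.309,.0145,1.326)
```

```text
t 12.38 psi 1.324 tcp [0.5096 0.3077 0.0152] turn [-0.0001  0.0002 -0.0002] shift [0.008 0.005 0.003] dist 0.002 F [-1.1 -2.4  3.6] op 0.033 gf 41.9
```

Request:
{"name": "jog_arm", "arguments": {"targets": [[[0, 0, 0], [0, 0, 0], 0.6], [[0, 0, 0], [0, 0, 0], 0.6], [[0, 0, 0], [0, 0, 0], 0.6], [[0, 0, 0], [0, 0, -0.15], 0.6], [[0, 0, 0], [0, 0, -0.4], 0.6], [[0, 0, 0], [-0.2, 0, -0.5], 0.5], [[0, 0, 0], [-0.4, 0, -0.5], 0.5], [[0, 0, 0], [-0.4, 0, -0.5], 0.5]]}}

```text
time_s: 13.38
tcp_pos: [0.4891, 0.2286, 0.1149]
tool_rot: [[0.246, 0.969, -0.001], [0.969, -0.246, -0.001], [-0.001, -0.001, -1.0]]
force: [0.6, 0.1, 0.5]
opening: 0.0423
grasp_force: 0.0
```

Run:
```python
from h import *
from workcell import optics
go(.629,-.069,.10,2.07)
T=optics.snapshot("top");np.savez("pics/t7.npz",**T)
W=optics.snapshot("wrist");np.savez("pics/w7.npz",**W);cv2.imwrite("pics/w7.png",W["frame"][:,:,::-1])
A=blob(T,(154,237),lambda h,s,v:(h>5)&(h<25)&(s>100)&(v>60)&(v<190),12);print(A[:3],onplane(T,A[1][0],.033))
```

```text
t 13.38 psi 1.322 tcp [0.4891 0.2286 0.1149] turn [-2.00e-04  1.00e-04 -1.19e-01] shift [-1.27   1.044  0.075] dist 0.329 F [0.6 0.1 0.5] op 0.0423 gf 0.0Traceback (most recent call last):
  File "<stdin>", line 6, in <module>
  File "h.py", line 26, in blob
    i=best[1];ys,xs=np.where(l==i)
      ~~~~^^^
TypeError: 'NoneType' object is not subscriptable
```

View pics/w7.png

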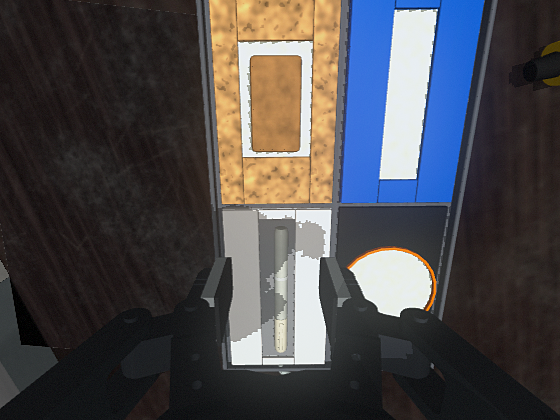

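Block is inside its pocket with a margin all round: top columns 249–302, rows 54–153, in pocket columns 239–313, rows 41–158. Next is the blue marker.

Request:
{"name": "jog_arm", "arguments": {"targets": [[[0, 0, -0.015], [-0.2, 0.2, 0], 0.5], [[0, 0, -0.03], [-0.4, 0.4, 0], 0.5], [[0, 0, -0.045], [-0.6, 0.6, 0], 0.5], [[0, 0, -0.06], [-0.8, 0.8, 0], 0.5], [[0, 0, -0.075], [-0.95, 0.95, 0], 0.5], [[0, 0, -0.09], [-1, 1, 0.05], 0.5], [[0, 0, -0.105], [-1, 1, 0.075], 0.5], [[0, 0, -0.119], [-1, 1, 0.075], 0.5]]}}

```text
time_s: 14.48
tcp_pos: [0.6358, -0.0114, 0.0984]
tool_rot: [[-0.484, 0.875, -0.001], [0.875, 0.484, 0.001], [0.001, -0.001, -1.0]]
force: [0.3, -0.4, 0.3]
opening: 0.0429
grasp_force: 0.0
```

Run:
```python
from h import *
from workcell import optics
go(.629,-.069,.06,2.07)
W=optics.snapshot("wrist");np.savez("pics/w8.npz",**W)
u=proj(W,(.629,-.069,.005));print(u)
A=blob(W,u,lambda h,s,v:((h>100)&(h<135)&(s>70)&(v>45))|((v>120)&(s<120)),110);print(A[:3])
P=np.array([onplane(W,p,.0055)[:2] for p in cv2.boxPoints(A[1])]);print(P.round(4).tolist(),P.mean(0))
```

```text
t 14.47 psi 2.075 tcp [ 0.6358 -0.0114  0.0984] turn [-0.0001 -0.0002  0.0009] shift [-0.236 -0.169  0.192] dist 0.07 F [ 0.3 -0.4  0.3] op 0.0429 gf 0.0
[233.9658937  266.80746611]
(array([225.63707426, 266.64824121]), ((219.5, 265.0), (112.0, 39.0), 90.0), np.int32(1791))
[[0.5837, -0.037], [0.6101, -0.0224], [0.6563, -0.1135], [0.6266, -0.1299]] [ 0.61915783 -0.07568608]
```

Request:
{"name": "jog_arm", "arguments": {"targets": [[[0, 0, 0], [-0.12, -0.08, 0.05], 0.5], [[0, 0, 0], [-0.236, -0.169, 0.15], 0.5], [[0, 0, 0], [-0.236, -0.169, 0.19], 0.5], [[0, 0, 0], [-0.236, -0.169, 0.19], 0.5]]}}

```text
time_s: 15.02
tcp_pos: [0.6282, -0.0687, 0.0609]
tool_rot: [[-0.48, 0.877, -0.002], [0.877, 0.48, 0.001], [0.002, -0.001, -1.0]]
force: [-0.0, -0.6, -0.7]
opening: 0.0422
grasp_force: 0.0
```

Run:
```python
from h import *
from workcell import optics
go(.629,-.069,.002,2.07)
W=optics.snapshot("wrist");np.savez("pics/w9.npz",**W);cv2.imwrite("pics/w9.png",W["frame"][:,:,::-1])
A=blob(W,proj(W,(.629,-.069,.005)),lambda h,s,v:(h>100)&(h<135)&(s>90)&(v>40),130);print(A[:3])
P=np.array([onplane(W,p,.0055)[:2] for p in cv2.boxPoints(A[1])]);print(P.round(4).tolist(),P.mean(0))
```

```text
t 15.03 psi 2.072 tcp [ 0.6282 -0.0687  0.0609] turn [-0.0001 -0.0003  0.0003] shift [-0.004  0.003  0.294] dist 0.059 F [-0.  -0.6 -0.7] op 0.0422 gf 0.0
(array([272.51305684, 256.97695853]), ((273.0, 257.0), (16.0, 84.0), 0.0), np.int32(1302))
[[0.6472, -0.1182], [0.6174, -0.0625], [0.6266, -0.0575], [0.6572, -0.1127]] [ 0.63706803 -0.08772148]
```

View pics/w9.png

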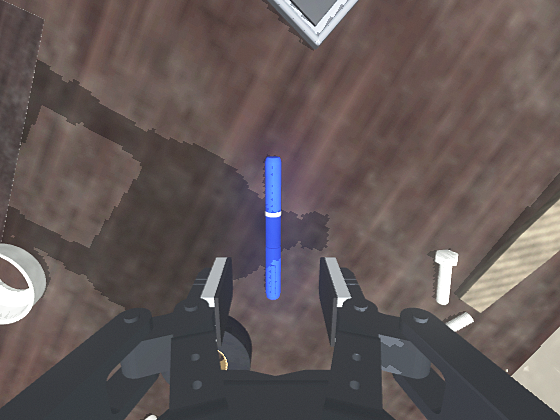

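Wrist view: blue marker upright at column 273, rows 156–299, midway between the pads. The tape edge at (235,345) is clear of the fingers.

Request:
{"name": "jog_arm", "arguments": {"targets": [[[0, 0, 0], [-0.01, 0, 0.15], 0.5], [[0, 0, 0], [-0.01, 0, 0.28], 0.5], [[0, 0, 0], [-0.01, 0, 0.297], 0.4], [[0, 0, 0], [-0.01, 0, 0.297], 0.3], [[0, 0, 0], [-0.01, 0, 0.297], 0], [[0, 0, 0], [-0.01, 0, 0.297], 0], [[0, 0, 0], [-0.01, 0, 0.297], 0], [[0, 0, 0], [-0.01, 0, 0.297], 0]], "newtons": 40}}

```text
time_s: 16.08
tcp_pos: [0.631, -0.0716, 0.0043]
tool_rot: [[-0.481, 0.877, 0.003], [0.877, 0.481, -0.0], [-0.002, 0.003, -1.0]]
force: [-0.3, 1.5, 6.6]
opening: 0.0088
grasp_force: 42.1
```

Run:
```python
from h import *
go(.605,.289,.10,1.326)
```

```text
t 16.07 psi 2.072 tcp [ 0.631  -0.0716  0.0043] turn [5.000e-04 1.000e-04 1.187e-01] shift [ 1.643  0.753 -0.479] dist 0.374 F [-0.3  1.5  6.6] op 0.0088 gf 42.1
```

Request:
{"name": "jog_arm", "arguments": {"targets": [[[0, 0, 0], [0, 0, -0.2], 0], [[0, 0, 0], [0.1, 0, -0.45], 0], [[0, 0, 0.025], [0.3, 0.12, -0.48], 0], [[0, 0, 0.05], [0.55, 0.25, -0.48], 0], [[0, 0, 0.075], [0.8, 0.37, -0.48], 0], [[0, 0, 0.1], [1, 0.5, -0.48], 0], [[0, 0, 0.119], [1, 0.75, -0.48], 0], [[0, 0, 0.119], [1, 0.75, -0.48], 0]]}}

```text
time_s: 17.08
tcp_pos: [0.6671, 0.1782, 0.0985]
tool_rot: [[0.242, 0.97, 0.003], [0.97, -0.242, 0.001], [0.001, 0.003, -1.0]]
force: [-0.6, -0.3, 0.5]
opening: 0.0088
grasp_force: 41.4
```

Run:
```python
from h import *
go(.605,.289,.04,1.326)
```

```text
t 17.07 psi 1.327 tcp [0.6671 0.1782 0.0985] turn [ 0.0005 -0.0002  0.0001] shift [ 0.462 -0.436  0.292] dist 0.14 F [-0.6 -0.3  0.5] op 0.0088 gf 41.4
```

Request:
{"name": "jog_arm", "arguments": {"targets": [[[0, 0, 0], [0.2, -0.2, 0], 0], [[0, 0, 0], [0.4, -0.38, 0.05], 0], [[0, 0, 0], [0.465, -0.435, 0.2], 0], [[0, 0, 0], [0.465, -0.435, 0.3], 0], [[0, 0, 0], [0.465, -0.435, 0.3], 0], [[0, 0, 0], [0.465, -0.435, 0.3], 0]]}}

```text
time_s: 17.82
tcp_pos: [0.6043, 0.2862, 0.039]
tool_rot: [[0.245, 0.969, 0.001], [0.969, -0.245, 0.0], [0.0, 0.001, -1.0]]
force: [-0.5, -0.7, 0.3]
opening: 0.0087
grasp_force: 41.4
```

Run:
```python
from h import *
from workcell import optics
go(.605,.289,.0145,1.326)
W=optics.snapshot("wrist");np.savez("pics/w10.npz",**W);cv2.imwrite("pics/w10.png",W["frame"][:,:,::-1])
```

```text
t 17.82 psi 1.323 tcp [0.6043 0.2862 0.039 ] turn [ 0.0001 -0.     -0.0005] shift [0.015 0.    0.123] dist 0.025 F [-0.5 -0.7  0.3] op 0.0087 gf 41.4
```

View pics/w10.png

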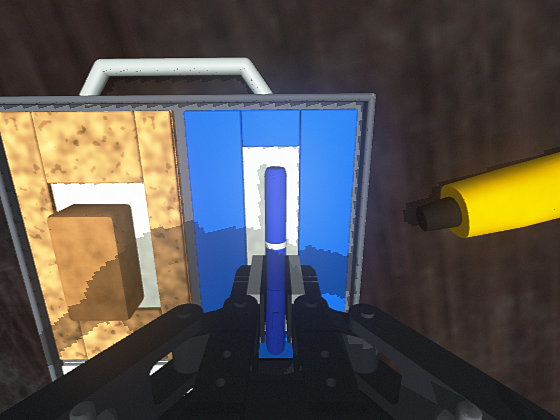

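Wrist view: blue marker at column 276, front end (276,166), over the white pocket columns 243–299, far edge row 147.

Run:
```python
from h import *
W=load("pics/w10.npz");y=np.array([.243,.97])
m=onplane(W,(276,167),.041)[:2]-.0495*y; p=onplane(W,(271,147),.011)[:2]-.0585*y
print(m,p,"dy",(p-m)@y,"dx",(p-m)@[y[1],-y[0]])
```

```text
[0.60583006 0.28907053] [0.60246798 0.28602584] dy -0.003770331312045145 dx -0.0025213594138511924
```

Request:
{"name": "jog_arm", "arguments": {"targets": [[[0, 0, 0], [0, 0, 0.08], 0], [[0, 0, 0], [0, 0, 0.115], 0], [[0, 0, 0], [0, 0, 0.115], 0], [[0, 0, 0], [0, 0, 0.115], 0]]}}

```text
time_s: 18.38
tcp_pos: [0.6031, 0.2875, 0.0154]
tool_rot: [[0.244, 0.97, -0.0], [0.97, -0.244, -0.0], [-0.0, -0.0, -1.0]]
force: [0.5, 1.1, -0.3]
opening: 0.0088
grasp_force: 41.4
```

Request:
{"name": "jog_arm", "arguments": {"targets": [[[0, 0, 0], [-0.013, -0.003, 0.01], 0], [[0, 0, 0], [-0.013, -0.003, 0.01], 0], [[0, 0, 0], [-0.013, -0.003, 0.01], 0.2], [[0, 0, 0], [-0.013, -0.003, 0.01], 0.3], [[0, 0, 0], [-0.013, -0.003, 0.01], 0.3], [[0, 0, 0], [-0.013, -0.003, -0.1], 0.5], [[0, 0, 0], [-0.05, 0, -0.35], 1], [[0, 0, 0], [-0.3, 0, -0.5], 1]]}}

```text
time_s: 19.38
tcp_pos: [0.5917, 0.2316, 0.1206]
tool_rot: [[0.24, 0.971, 0.008], [0.971, -0.241, 0.003], [0.005, 0.007, -1.0]]
force: [1.6, -1.0, 0.5]
opening: 0.0771
grasp_force: 0.0
```

Run:
```python
from h import *
from workcell import optics
go(.632,-.178,.10,1.326)
W=optics.snapshot("wrist");np.savez("pics/w11.npz",**W);cv2.imwrite("pics/w11.png",W["frame"][:,:,::-1])
```

```text
t 19.38 psi 1.328 tcp [0.5917 0.2316 0.1206] turn [ 0.0012 -0.0008  0.0003] shift [-1.94   0.687  0.098] dist 0.412 F [ 1.6 -1.   0.5] op 0.0771 gf 0.0
```

View pics/w11.png

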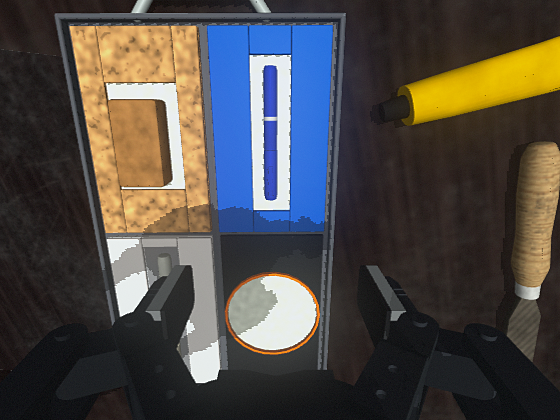

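Blue marker lies in its pocket: column 270, rows 64–201, in pocket rows 54–210, columns 250–291. Last is the tape.

Request:
{"name": "jog_arm", "arguments": {"targets": [[[0, 0, 0], [-0.25, 0.09, 0], 1], [[0, 0, 0], [-0.5, 0.18, 0], 1], [[0, 0, 0], [-0.75, 0.27, 0], 1], [[0, 0, 0], [-1, 0.36, 0], 1], [[0, 0, 0], [-1, 0.6, 0.05], 1], [[0, 0, 0], [-1, 0.687, 0.1], 1], [[0, 0, 0], [-1, 0.687, 0.1], 1]]}}

```text
time_s: 20.3
tcp_pos: [0.6738, 0.0011, 0.0959]
tool_rot: [[0.245, 0.97, 0.0], [0.97, -0.245, -0.0], [0.0, 0.0, -1.0]]
force: [-1.2, 1.4, 0.4]
opening: 0.0855
grasp_force: 0.0
```

Run:
```python
from h import *
go(.632,-.178,.07,1.326)
```

```text
t 20.3 psi 1.323 tcp [0.6738 0.0011 0.0959] turn [ 0.0001 -0.     -0.0004] shift [-0.919  0.017  0.13 ] dist 0.186 F [-1.2  1.4  0.4] op 0.0855 gf 0.0
```

Request:
{"name": "jog_arm", "arguments": {"targets": [[[0, 0, 0], [-0.25, 0.01, 0], 1], [[0, 0, 0], [-0.5, 0.017, 0], 1], [[0, 0, 0], [-0.75, 0.017, 0.05], 1], [[0, 0, 0], [-0.92, 0.017, 0.12], 1], [[0, 0, 0], [-0.92, 0.017, 0.12], 1], [[0, 0, 0], [-0.92, 0.017, 0.12], 1], [[0, 0, 0], [-0.92, 0.017, 0.12], 1]]}}

```text
time_s: 21.18
tcp_pos: [0.6322, -0.1761, 0.0725]
tool_rot: [[0.242, 0.97, 0.001], [0.97, -0.242, -0.0], [0.0, 0.001, -1.0]]
force: [0.2, 0.2, 0.3]
opening: 0.0855
grasp_force: 0.0
```

Run:
```python
from h import *
from workcell import optics
W=optics.snapshot("wrist");np.savez("pics/w12.npz",**W);cv2.imwrite("pics/w12.png",W["frame"][:,:,::-1])
go(.632,-.178,.0,1.326)
print(proj(W,(.632,-.178,.018)))
```

```text
t 21.23 psi 1.326 tcp [ 0.6322 -0.1761  0.0724] turn [ 0.0002 -0.      0.0001] shift [-0.009  0.001  0.362] dist 0.072 F [ 0.4 -0.2  0.3] op 0.0856 gf 0.0
[275.07824487 233.58714435]
```

View pics/w12.png

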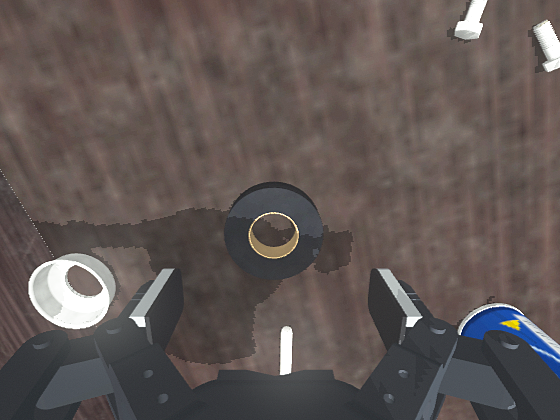

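Wrist view: tape core at (273,235), where the measured centre projects to (275,234). The cup (72,290) and the pen (286,350) are clear of the fingers.

Request:
{"name": "jog_arm", "arguments": {"targets": [[[0, 0, 0], [-0.009, 0, 0.2], 1], [[0, 0, 0], [-0.009, 0, 0.34], 1], [[0, 0, 0], [-0.009, 0, 0.358], 1], [[0, 0, 0], [-0.009, 0, 0.358], 1], [[0, 0, 0], [-0.009, 0, 0.358], 0.5], [[0, 0, 0], [-0.009, 0, 0.358], 0.5], [[0, 0, 0], [-0.009, 0, 0.358], 0.5], [[0, 0, 0], [-0.009, 0, 0.358], 0.5]], "newtons": 40}}

```text
time_s: 22.22
tcp_pos: [0.6329, -0.1798, 0.0022]
tool_rot: [[0.244, 0.97, 0.004], [0.97, -0.244, -0.001], [-0.0, 0.004, -1.0]]
force: [-0.6, 0.3, 5.8]
opening: 0.0634
grasp_force: 44.5
```

Run:
```python
from h import *
go(.5664,.134,.10,1.326)
```

```text
t 22.23 psi 1.324 tcp [ 0.6329 -0.1798  0.0022] turn [ 0.0006  0.     -0.0002] shift [ 1.44  -0.703 -0.492] dist 0.335 F [-0.6  0.3  5.8] op 0.0634 gf 44.5
```

Request:
{"name": "jog_arm", "arguments": {"targets": [[[0, 0, 0], [0, 0, -0.2], 0.5], [[0, 0, 0], [0.1, 0, -0.45], 0.5], [[0, 0, 0], [0.35, -0.1, -0.49], 0.5], [[0, 0, 0], [0.6, -0.2, -0.49], 0.5], [[0, 0, 0], [0.8, -0.35, -0.49], 0.5], [[0, 0, 0], [1, -0.5, -0.49], 0.5], [[0, 0, 0], [1, -0.7, -0.49], 0.5], [[0, 0, 0], [1, -0.7, -0.49], 0.5]]}}

```text
time_s: 23.22
tcp_pos: [0.5398, 0.0501, 0.0968]
tool_rot: [[0.242, 0.97, -0.005], [0.97, -0.242, -0.0], [-0.001, -0.005, -1.0]]
force: [0.8, 0.8, -0.7]
opening: 0.0638
grasp_force: 44.5
```

Run:
```python
from h import *
go(.5664,.134,.04,1.326)
```

```text
t 23.23 psi 1.327 tcp [0.5398 0.0501 0.0968] turn [-0.0008  0.0002  0.0001] shift [0.44  0.029 0.284] dist 0.105 F [ 0.8  0.8 -0.7] op 0.0638 gf 44.5
```

Request:
{"name": "jog_arm", "arguments": {"targets": [[[0, 0, 0], [0.2, 0.015, 0], 0.5], [[0, 0, 0], [0.4, 0.029, 0], 0.5], [[0, 0, 0], [0.44, 0.029, 0.15], 0.5], [[0, 0, 0], [0.44, 0.029, 0.28], 0.5], [[0, 0, 0], [0.44, 0.029, 0.28], 0.5], [[0, 0, 0], [0.44, 0.029, 0.28], 0.5]]}}

```text
time_s: 23.98
tcp_pos: [0.5723, 0.1325, 0.0427]
tool_rot: [[0.244, 0.97, 0.002], [0.97, -0.245, 0.0], [0.001, 0.002, -1.0]]
force: [0.7, -1.0, 0.1]
opening: 0.0638
grasp_force: 44.5
```

Run:
```python
from h import *
from workcell import optics
go(.5664,.134,.011,1.326)
W=optics.snapshot("wrist");np.savez("pics/w13.npz",**W);cv2.imwrite("pics/w13.png",W["frame"][:,:,::-1])
print(proj(W,(.5664,.134,.013)))
```

```text
t 23.98 psi 1.324 tcp [0.5723 0.1325 0.0427] turn [ 0.0003 -0.0001 -0.0004] shift [ 0.    -0.031  0.159] dist 0.032 F [ 0.7 -1.   0.1] op 0.0638 gf 44.5
[264.17261283 246.40890219]
```

View pics/w13.png

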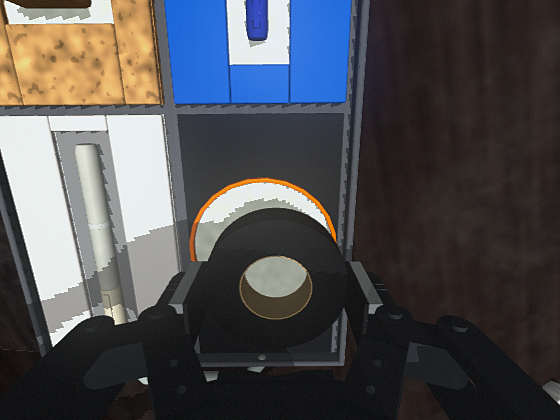

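Wrist view: tape core at (276,287), orange ring spanning columns 190–336. The tool is about 6 mm too far along +y, so I'll correct that while lowering.

Request:
{"name": "jog_arm", "arguments": {"targets": [[[0, 0, 0], [0, -0.031, 0], 0.5], [[0, 0, 0], [0, -0.031, 0.08], 0.5], [[0, 0, 0], [0, -0.031, 0.13], 0.5], [[0, 0, 0], [0, -0.031, 0.145], 0.5], [[0, 0, 0], [0, -0.031, 0.145], 0.5]]}}

```text
time_s: 24.65
tcp_pos: [0.5648, 0.1342, 0.0123]
tool_rot: [[0.244, 0.97, -0.001], [0.97, -0.244, -0.0], [-0.0, -0.001, -1.0]]
force: [0.5, -0.7, -0.2]
opening: 0.0641
grasp_force: 44.5
```

Run:
```python
from h import *
go(.5664,.134,.011,1.326)
```

```text
t 24.65 psi 1.325 tcp [0.5648 0.1342 0.0123] turn [-0.0001  0.0001 -0.0002] shift [0.001 0.008 0.007] dist 0.002 F [ 0.5 -0.7 -0.2] op 0.0641 gf 44.5
```

Request:
{"name": "jog_arm", "arguments": {"targets": [[[0, 0, 0], [0, 0.006, 0.007], 0.5], [[0, 0, 0], [0, 0.006, 0.007], 0.5], [[0, 0, 0], [0, 0.006, 0.007], 1], [[0, 0, 0], [0, 0.006, 0.007], 1], [[0, 0, 0], [0, 0.006, 0.007], 1], [[0, 0, 0], [0, 0.006, -0.1], 1], [[0, 0, 0], [0, 0.006, -0.4], 1], [[0, 0, 0], [-0.3, 0.006, -0.7], 1]]}}

```text
time_s: 25.65
tcp_pos: [0.5572, 0.0926, 0.1397]
tool_rot: [[0.24, 0.971, 0.004], [0.971, -0.24, 0.001], [0.002, 0.004, -1.0]]
force: [0.4, -0.8, 0.0]
opening: 0.0854
grasp_force: 0.0
```

Request:
{"name": "jog_arm", "arguments": {"targets": [[[0, 0, 0], [-0.25, 0, 0], 1], [[0, 0, 0], [-0.5, 0, 0], 1], [[0, 0, 0], [-0.7, 0, 0], 1], [[0, 0, 0], [-0.7, 0, 0], 1], [[0, 0, 0], [-0.7, 0, 0], 1], [[0, 0, 0], [-0.7, 0, 0], 1]]}}

```text
time_s: 26.4
tcp_pos: [0.5216, -0.0436, 0.1371]
tool_rot: [[0.242, 0.97, 0.0], [0.97, -0.242, 0.0], [0.0, 0.0, -1.0]]
force: [-0.6, -0.3, 0.6]
opening: 0.0854
grasp_force: 0.0
```

Run:
```python
from h import *
from workcell import optics
go(.5664,.134,.2,1.326)
W=optics.snapshot("wrist");T=optics.snapshot("top");S=optics.snapshot("side")
def crop(s,a,b,c,d): return cv2.resize(s["frame"][b:d,a:c,::-1],(400,300),interpolation=cv2.INTER_CUBIC)
q=np.vstack([np.hstack([crop(T,100,150,300,300),crop(S,160,210,360,360)]),np.hstack([crop(W,0,0,560,420),crop(T,280,150,480,300)])])
cv2.imwrite("pics/end.png",q)
```

```text
t 26.4 psi 1.326 tcp [ 0.5216 -0.0436  0.1371] turn [ 0.     -0.0001 -0.    ] shift [ 0.916  0.002 -0.314] dist 0.194 F [-0.6 -0.3  0.6] op 0.0854 gf 0.0
```

View pics/end.png

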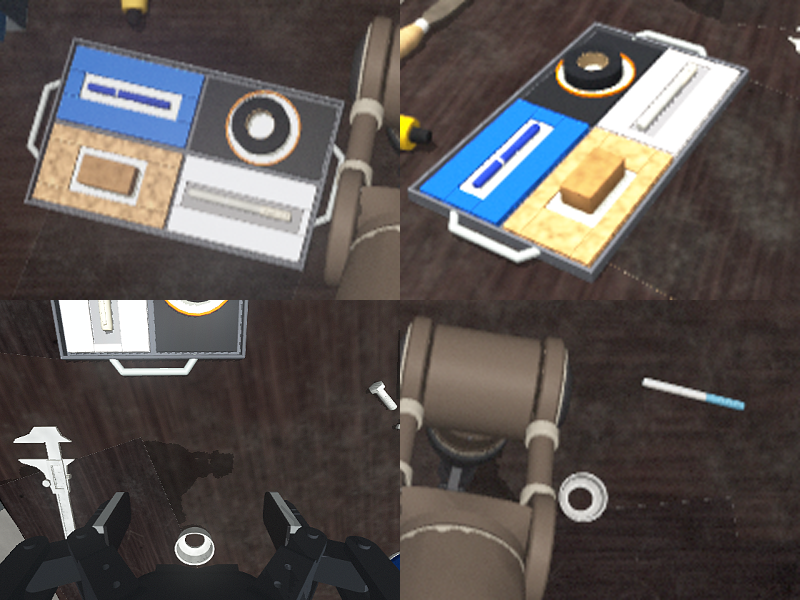

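Final composite: all four items sit in their pockets. Tape is at (263,125) within the orange ring, and the cup and pen are where they began.

```bash
python3 -c "
from workcell import r
print(r.sign_off())"
```

```text
the job is handed in; nothing more can be done
None
```

The four kit items are in their pockets by the last pictures, the steel cup and cyan-capped pen still lie where they began, and I handed the job in at about 26.5 s of the 104 s; the sign-off gave no verdict.

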